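# Get the pliers out of the lid-locked drawer of a tool chest

### The job

Get the pliers out for the wire work: raise the lid of the wooden tool chest until its folding stay locks and holds it up by itself, then pull the drawer out to its stop by its pull, take out the pliers and lay them flat on the cork mat. Push the drawer fully home again and leave the lid standing open on its stay; do not let the lid drop, and leave the other things on the table where they are.

Things in the scene. Friction and masses are not known exactly. Their poses are not given: they have to be found in the camera images.
- tool_chest: wooden chest, 160 deep (x) x 200 wide (y) x 122 high, lid shut; fixed. Origin: centre of its underside; front at -x. Under the lid a till (front edge 107, sides 112 mm above the table), below it one drawer. The lid's front flap, 10 mm thick, hangs down to 56 mm above the table and laps over the drawer front (top edge at 64 mm), so the drawer is locked until the lid is up
- lid_pull (a point): centre of the 26 mm iron ball of the lid's pull, on a 12 mm neck; 28 mm in front of the flap, 86 mm above the table when shut; axes of the lid (the chest's when shut). Pinched hard the ball does not turn in the fingers: as the lid swings, turn the hand along with it or hold lightly
- lid_hinge (a point): middle of the lid's hinge line, which runs along chest y at the top back edge, 112 mm above the table. The lid pull is 199.5 mm in front of and 26 mm below this point (chest frame) when shut
- chest_lid (a joint): lid angle, rad: 0 shut, grows as the front rises. Lid 0.25 to 0.5 kg, falls shut if let go too soon. Its steel stay (inside, +y side, sprung elbow) comes straight somewhere from 60 to 76 degrees, not the same every time: felt at the pull as a firm stop. Eased off there, the elbow springs past straight, the lid sinks 1 or 2 degrees and stands by itself
- drawer_pull (a point): centre of the ball of the drawer's iron pull: same shape as the lid's, 28 mm in front of the drawer front, 34 mm above the table and 73 mm below the till front's top edge (a gripper pointing straight down meets the chest's front there)
- chest_drawer (a joint): how far the drawer is out, m: 0 fully home, 0.125 at its stop, along chest -x. Runs stiffly, about 3 N. Inside 130 (x) x 164 (y) mm; floor 22 mm, side and back walls 54 mm, front (12 mm thick) 64 mm above the table
- pliers_mid (a point): middle of the pliers, half-way up their 12 mm; 147 mm long along their x, jaws at +x, the 59 mm wide spread grips at -x; from x = 12 to 38 mm (pivot, root of the jaws) 28 mm wide, best for pinching; about 0.1 kg. They start flat in the drawer, lengthwise across it (along chest y), jaws to +y
- mat_mid (a point): centre of the top of the square cork mat, 170 x 170 mm, 3 mm thick, fixed flat on the table; axes along its sides
- cup_moss: brown stoneware cup, 94 x 94 x 88 mm, a bystander; origin at the centre of its foot
- tape_dispenser: desk tape dispenser, 30 x 140 x 68 mm, a bystander; origin under its middle
- ink_pad: closed ink pad tin, 56 x 86 x 16 mm, a bystander; origin under its middle
- rubber_stamp: wooden stamp, 22 x 30 x 42 mm, a bystander; origin under its middle
- scissors: scissors lying flat, 87 x 199 x 9 mm, a bystander; origin under their middle
- calculator: pocket calculator, 118 x 74 x 13 mm, a bystander; origin under its middle

How it is judged:
By the outcome, as a careful person would: the job done as asked, in the order asked, and still so for the second after the job is handed in, with the robot touching nothing.
It also fails if it takes over 64 s, if anything falls off the work surface, if the arm or the gripper's body presses on something with over 40 N, if the wrist force passes 120 N, or if a joint passes its speed limit or range.

### The arm

A 6-joint arm with a two-finger parallel gripper is mounted at the origin on a cart in front of the work surface, level with it; the furniture and walls round the work are solid. World frame = base frame: x ahead of the robot, y to its left, z up, the work surface at z = 0. Lengths are in m, angles in rad, forces in N, time in s.
With the tool pointing down it reaches from about 0.25 to 0.725 m from the base axis. Payload 4 kg.
Tool frame: the origin (TCP) lies midway between the tips of the shut fingers; the grasp point (between the pads) lies 19 mm behind it (bot.grip_point_offset is the distance from the TCP to the grasp point, in m); z points along the fingers, y is the line along which they close (so a half turn about z gives the same grasp; the last joint's range is limited). The gripper opens to 85 mm and grips with 20 to 120 N. Pads are 22 mm wide; open, the fingers measure 114 mm over their backs; the gripper's body (76 mm by 85 mm) begins 54 mm behind the grasp point. The pads swing forward as they close: fully open they stand 13 mm farther back than shut.
Start: joints at [-1.296, 0.241, 0.005, 1.335, 0, 1.571], TCP at [0.136, -0.481, 0.231] pointing down, gripper open.
Joint ranges: [-2.72, 2.72], [-1.05, 1.87], [-1.09, 1.28], [-1.99, 2.15], [-1.42, 1.44], [-3.14, 3.14]. Speed limits (rad/s): [2.79, 2.79, 3.14, 3.14, 3.14, 3.14].

### API

Orientations are given as a unit quaternion [x, y, z, w].
In Python, from workcell import bot gives the robot as it stands.
- The arm moves only by the tool step_arm, never from a script. Its argument "targets" is text: rows parted by semicolons, each of 7 numbers parted by spaces: the opening, from -1 (shut) to 1 (fully open), so that 0 is half open, then the shift along the world's x, y, z normalised to -1 to 1, where 1 is 0.5 m, then the turn, a rotation vector about the world's x, y, z normalised to -1 to 1, where 1 is pi/4 rad. In form: gripper x y z wx wy wz; .... A call has 1 to 10 rows; each row is the pose to reach, as a shift and turn from the pose commanded when the call began; what a row does not reach only later rows make up. A row lasts 1/12 s, in which the tool goes at most 41.7 mm and 7.16 degrees, less where a joint would pass 70% of its speed; a pose out of reach is approached as far as the arm can. A call with a number of a shift or a turn outside -1 to 1 is refused whole. A call with a gripper value outside its range is refused whole. The fingers move at their own pace and stop on an object; the grip force is fixed at half the most. Time passes only in rows, so rows that repeat a pose let the fingers close. It gives the time, the measured TCP pose, the force, the opening and the grip force at its end, in the units of the state.
- bot.get_obs(): the state, without advancing time (a new reading comes with each control period).
- bot.camera(name): name is "side" or "top" or "wrist"; returns the picture (384x512x3 uint8, red, green, blue); there is no depth.
- bot.camera_info(name): a dict with "vertical_fov" (degrees; the focal length in pixels is half the picture's height over the tangent of half this angle, whatever the lens; pixels are square), "cx", "cy" (the principal point, pixels), "pose" (4x4, takes a point from camera to world coordinates). Camera axes: x right, y up, looking along -z (the intrinsics and any distortion apply to the point x, -y, -z); pixel columns grow to the right and rows downward; lengths in m; the calibration is good to about 2 mm. A picture is of the moment at which its call begins: read the wrist's pose just before it. camera_info takes no time and is no camera call; for the wrist camera it gives the pose at the moment of the call.
- bot.job_done(): hands the job in; it is judged then, once.
The state is a dict: "clock": time; "joint_pos": joint angles; "joint_vel": joint speeds; "tau": joint torques, N m; "eef_pos": TCP position; "tool_rot": TCP orientation; "ft_force": force on the tool from outside, world axes, zero at the start; "ft_torque": the same for the moment, N m; "grip_width": finger opening in m; "grasp_force": force on a finger pad.
Only numpy, scipy, OpenCV 4.12 (cv2) and the standard library are available. Lean on these libraries where they do the work, as an engineer would, in place of code of your own. Each camera call takes 0.05 s, during which the arm holds its last target. There are 200 camera calls.

## Working session

There is one attempt and no reset: what is moved stays moved. The work goes in short steps, Python scripts to look and compute and a tool call to move; the robot and the scene stay as the last step left them, time stands still between calls to the robot, and variables do not carry over. Pictures are saved under pics/ and viewed, at most 10 in all, crops included, and the job is handed in when it is done.

Besides the shell and the picture viewer there is one more tool, called by a JSON object that holds its "method" and its "body". step_arm: Moves the arm, as the interface text tells. Scaled input: -1 to 1 covers 0.5 m each way for a shift and pi/4 rad each way for a turn. Its arguments: {"type":"object","properties":{"targets":{"type":"string"}},"required":["targets"]}

```bash
mkdir -p pics; ls; python3 - <<'E'
from workcell import bot
import cv2,numpy as np
for n in("top","side"):
    im=bot.camera(n); cv2.imwrite(f"pics/{n}0.png",cv2.cvtColor(im,cv2.COLOR_RGB2BGR))
    print(n,{k:(np.round(v,3).tolist() if not isinstance(v,str) else v) for k,v in bot.camera_info(n).items()})
print(bot.camera_info("wrist"))
o=bot.get_obs();print(o['clock'],o['eef_pos'],o['tool_rot'])
a=cv2.imread("pics/top0.png");b=cv2.imread("pics/side0.png")
E
```

```text
pics
top {'vertical_fov': 56.819, 'cx': 254.271, 'cy': 193.8, 'pose': [[0.025, 0.981, -0.194, 0.424], [-0.999, 0.02, -0.028, -0.084], [-0.023, 0.195, 0.981, 0.995], [0.0, 0.0, 0.0, 1.0]]}
side {'vertical_fov': 55.862, 'cx': 244.286, 'cy': 190.139, 'pose': [[0.804, -0.291, 0.518, 1.126], [0.595, 0.387, -0.705, -0.801], [0.005, 0.875, 0.484, 0.601], [0.0, 0.0, 0.0, 1.0]]}
{'vertical_fov': 68.31950205005768, 'cx': 256.7521891950217, 'cy': 192.76319851687856, 'pose': array([[ 0.27163997,  0.91263513,  0.30546497,  0.21396894],
       [-0.96239829,  0.2579644 ,  0.08511112, -0.4582663 ],
       [-0.00112369, -0.31709854,  0.94839193,  0.37448367],
       [ 0.        ,  0.        ,  0.        ,  1.        ]])}
0.1 [ 0.13553001 -0.48070857  0.23050279] [ 9.90572765e-01  1.36984407e-01 -1.30137216e-04 -9.23237248e-04]
```

View pics/top0.png

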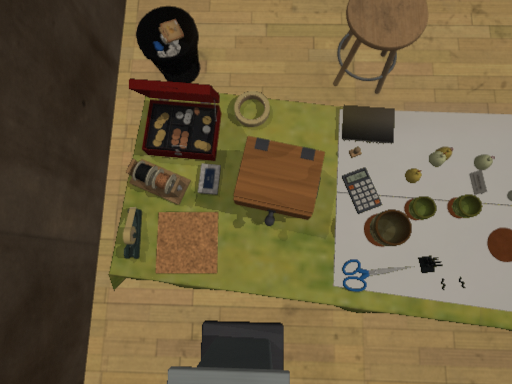

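View pics/side0.png

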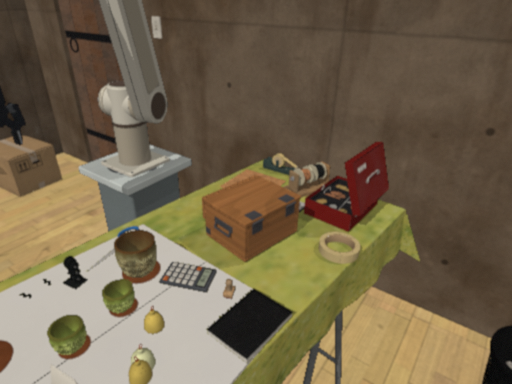

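Top view: chest lid corners are near (245,138), (324,152), (312,217), (236,203), with the black lid ball at (270,218), towards the robot. The cork mat spans (157–218, 211–273). The side view shows the chest shut, hinges at the back.

```bash
cat > h.py <<'E'
import numpy as np,cv2
from workcell import bot
def ray(n,u,v,info=None):
    i=info or bot.camera_info(n);f=192/np.tan(np.radians(i['vertical_fov']/2))
    P=np.array(i['pose']);d=P[:3,:3]@np.array([(u-i['cx'])/f,-(v-i['cy'])/f,-1]);return P[:3,3],d
def onz(n,u,v,z,info=None):
    o,d=ray(n,u,v,info);return o+d*(z-o[2])/d[2]
def proj(n,p,info=None):
    i=info or bot.camera_info(n);f=192/np.tan(np.radians(i['vertical_fov']/2));P=np.array(i['pose'])
    c=P[:3,:3].T@(np.array(p)-P[:3,3]);return i['cx']+f*c[0]/-c[2],i['cy']-f*c[1]/-c[2]
E
python3 - <<'E'
from h import *
a=cv2.imread("pics/top0.png");hsv=cv2.cvtColor(a,cv2.COLOR_BGR2HSV)
def cmp(name,roi,m,z):
    x0,y0,x1,y1=roi;mm=np.zeros(a.shape[:2],np.uint8);mm[y0:y1,x0:x1]=m[y0:y1,x0:x1]
    mm=cv2.morphologyEx(mm,cv2.MORPH_CLOSE,np.ones((3,3)));c=max(cv2.findContours(mm,0,2)[0],key=cv2.contourArea)
    r=cv2.minAreaRect(c);b=cv2.boxPoints(r);print(name,np.round(r[0],1),r[1],r[2]);
    for p in b: print('  ',p.round(1),onz("top",*p,z)[:2].round(4))
    print('   c',onz("top",*r[0],z)[:2].round(4));return mm
H,S,V=cv2.split(hsv)
wood=((H<18)&(S>90)&(V>60)).astype(np.uint8)*255
m1=cmp("chest",(228,130,330,222),wood,.122)
m2=cmp("mat",(150,205,224,280),((H<20)&(S>80)).astype(np.uint8)*255,.003)
m3=cmp("ball",(258,206,282,228),(V<60).astype(np.uint8)*255,.086)
cr=a[120:290,145:345].copy();cv2.imwrite("pics/c1.png",cv2.resize(np.hstack([cr,cv2.cvtColor(m1|m2|m3,8)[120:290,145:345]]),None,fx=2,fy=2,interpolation=2))
cv2.imwrite("pics/c1.png",cv2.resize(cr,None,fx=3.5,fy=3.5,interpolation=2))
E
```

```text
chest [278.8 176. ] (81.08776092529297, 66.83978271484375) 12.094757080078125
   [232.2 200.2] [ 0.5795 -0.0038]
   [246.2 134.8] [ 0.7524 -0.0338]
   [325.5 151.8] [ 0.71   -0.2379]
   [311.5 217.2] [ 0.541  -0.2012]
   c [ 0.644  -0.1196]
mat [186.5 242. ] (60.0, 61.0) 90.0
   [156. 212.] [0.562  0.2224]
   [217. 212.] [0.5658 0.0487]
   [217. 272.] [0.4002 0.0412]
   [156. 272.] [0.3959 0.2091]
   c [0.4797 0.1301]
ball [268.  216.5] (23.956159591674805, 16.97185707092285) 12.094758033752441
   [254.5 222.3] [ 0.5293 -0.0602]
   [258.1 205.7] [ 0.5727 -0.0683]
   [281.5 210.7] [ 0.5609 -0.1291]
   [277.9 227.3] [ 0.5178 -0.1204]
   c [ 0.5451 -0.0945]
```

View pics/c1.png

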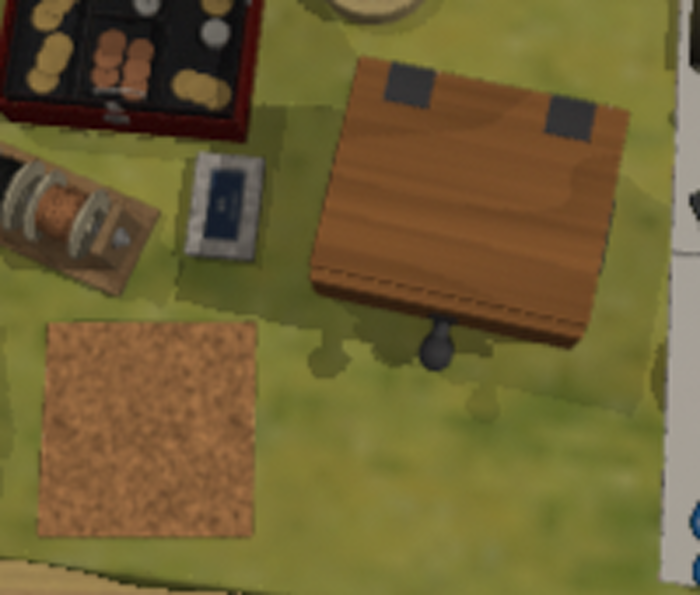

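Ball at (269.9,220); lid top corners (full image): BL (247.3,136.6), BR (324.7,151.4), FL (234.1,197.1), FR (311.6,214.3).

```bash
cat >> h.py <<'E'
from scipy.spatial.transform import Rotation as Ro
def toolR(yaw,pitch):
    "tool z: pitch below chest +x, tool y along +-chest y"
    x=np.array([np.cos(yaw),np.sin(yaw),0]);z=x*np.cos(pitch)-np.array([0,0,np.sin(pitch)])
    y=np.array([-x[1],x[0],0]);return np.c_[np.cross(y,z),y,z]
def plan(p,R,q=None,p0=None,R0=None):
    o=bot.get_obs();p0=o['eef_pos'] if p0 is None else p0
    R0=Ro.from_quat(o['tool_rot']) if R0 is None else R0
    best=None
    for f in(0,np.pi):
        w=(Ro.from_matrix(R)*Ro.from_euler('z',f)*R0.inv()).as_rotvec()
        if best is None or np.linalg.norm(w)<np.linalg.norm(best):best=w
    d=np.array(p)-p0
    print("shift",(d/.5).round(3),"turn",(best/(np.pi/4)).round(3),"rows",(np.linalg.norm(d)/.0417).round(1),(np.degrees(np.linalg.norm(best))/7.16).round(1))
E
python3 - <<'E'
from h import *
c=[onz("top",*p,.122)[:2] for p in((247.3,136.6),(324.7,151.4),(234.1,197.1),(311.6,214.3))]
BL,BR,FL,FR=c
print([x.round(4) for x in c]);n=np.linalg.norm;print("back",n(BL-BR),"front",n(FL-FR),"sides",n(BL-FL),n(BR-FR))
for e in(BL-BR,FL-FR): print("yaw",np.degrees(np.arctan2(-e[0],e[1])))
for e in(BL-FL,BR-FR): print("yaw",np.degrees(np.arctan2(e[1],e[0])))
ctr=sum(c)/4;ball=onz("top",269.9,220,.086);print("ctr",ctr,"ball",ball)
e=ctr-ball[:2];print("ball-ctr",n(e),np.degrees(np.arctan2(e[1],e[0])))
o=bot.get_obs();yaw=-.19
R=toolR(yaw,np.radians(45));pre=ball+R[:,2]*(.019-.11);print(pre);plan(pre,R)
print(Ro.from_quat(o['tool_rot']).as_matrix().round(2))
E
```

```text
[array([ 0.7476, -0.0368]), array([ 0.711 , -0.2359]), array([ 0.5874, -0.0084]), array([ 0.5482, -0.2016])]
back 0.20243753570081177 front 0.19716405492491434 sides 0.1626861328006977 0.16641961748771955
yaw -10.403163559365833
yaw -11.472192727176878
yaw -10.076323533282636
yaw -11.91122723635758
ctr [ 0.64855228 -0.12068299] ball [ 0.53619349 -0.09959211  0.086     ]
ball-ctr 0.11432113880189164 -10.631285055314825
[ 0.47300474 -0.08743966  0.15034672]
shift [ 0.675  0.787 -0.16 ] turn [ 0.041 -1.008 -0.562] rows 12.6 7.3
[[ 0.96  0.27 -0.  ]
 [ 0.27 -0.96  0.  ]
 [-0.   -0.   -1.  ]]
```

{"method": "step_arm", "body": {"targets": "0.2 0.675 0.787 -0.05 0.04 -0.98 -0.55;0.2 0.675 0.787 -0.05 0.04 -0.98 -0.55;0.2 0.675 0.787 -0.05 0.04 -0.98 -0.55;0.2 0.675 0.787 -0.05 0.04 -0.98 -0.55;0.2 0.675 0.787 -0.05 0.04 -0.98 -0.55;0.2 0.675 0.787 -0.05 0.04 -0.98 -0.55;0.2 0.675 0.787 -0.05 0.04 -0.98 -0.55;0.2 0.675 0.787 -0.05 0.04 -0.98 -0.55;0.2 0.675 0.787 -0.05 0.04 -0.98 -0.55;0.2 0.675 0.787 -0.05 0.04 -0.98 -0.55"}}

```text
clock: 0.93
eef_pos: [0.3992, -0.1722, 0.2109]
tool_rot: [0.924, -0.085, 0.371, 0.037]
ft_force: [0.1, -0.7, 0.3]
grip_width: 0.0513
grasp_force: 0.0
```

{"method": "step_arm", "body": {"targets": "0.2 0.14 0.165 -0.09 0 0 0;0.2 0.14 0.165 -0.09 0 0 0;0.2 0.14 0.165 -0.09 0 0 0;0.2 0.14 0.165 -0.09 0 0 0;0.2 0.14 0.165 -0.09 0 0 0"}}

```text
clock: 1.35
eef_pos: [0.4698, -0.0882, 0.1645]
tool_rot: [0.925, -0.08, 0.369, 0.035]
ft_force: [0.3, -0.1, -0.5]
grip_width: 0.0512
grasp_force: 0.0
```

```bash
python3 - <<'E'
from h import *
i=bot.camera_info("wrist");o=bot.get_obs();im=cv2.cvtColor(bot.camera("wrist"),cv2.COLOR_RGB2BGR);cv2.imwrite("pics/w1.png",im)
b=np.array([.5362,-.0996,.086]);print("ball exp px",proj("wrist",b,i),o['eef_pos'],o['joint_pos'].round(2) if hasattr(o['joint_pos'],'round') else o['joint_pos'])
R=toolR(np.radians(-10.7),np.radians(45))
plan(b+R[:,2]*.019,R)
np.save("w1.npy",i['pose'])
E
```

```text
ball exp px (np.float64(256.32511994628857), np.float64(197.82150794408025)) [ 0.4697536  -0.08821711  0.16446087] [-0.19 -0.17 -0.95  0.04  0.01  3.13]
shift [ 0.16  -0.024 -0.185] turn [ 0.001 -0.032 -0.01 ] rows 2.9 0.2
```

View pics/w1.png

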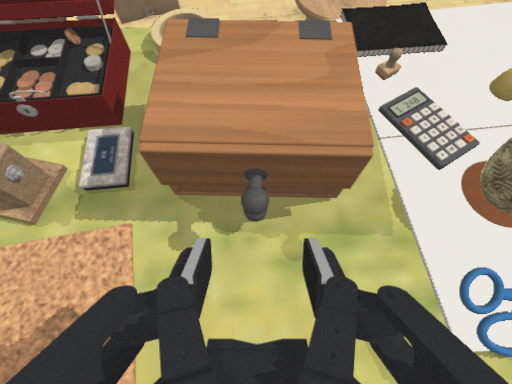

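Wrist view: lid ball at (256,203), expected (256,198), so x is about 3 mm nearer. Fingers straddle it on left and right. I'll roll 5° off the joint-6 limit, then approach and close.

{"method": "step_arm", "body": {"targets": "0.2 0.006 0.0 -0.03 -0.076 -0.018 0.069;0.2 0.06 -0.01 -0.085 -0.076 -0.018 0.069;0.2 0.11 -0.017 -0.135 -0.076 -0.018 0.069;0.2 0.156 -0.024 -0.185 -0.076 -0.018 0.069;0.2 0.156 -0.024 -0.185 -0.076 -0.018 0.069;0.2 0.156 -0.024 -0.185 -0.076 -0.018 0.069;-1 0.156 -0.024 -0.185 -0.076 -0.018 0.069;-1 0.156 -0.024 -0.185 -0.076 -0.018 0.069;-1 0.156 -0.024 -0.185 -0.076 -0.018 0.069;-1 0.156 -0.024 -0.185 -0.076 -0.018 0.069"}}

```text
clock: 2.23
eef_pos: [0.5473, -0.1, 0.0763]
tool_rot: [0.922, -0.045, 0.382, 0.049]
ft_force: [0.2, 10.3, -2.0]
grip_width: 0.0227
grasp_force: 58.7
```

```bash
python3 - <<'E'
from h import *
o=bot.get_obs();R=Ro.from_quat(o['tool_rot']);p=o['eef_pos'];g=p-R.as_matrix()[:,2]*.019
print("grip pt",g.round(4),o['grip_width'],np.round(o['joint_pos'],2),o['ft_force'])
yaw=np.radians(-10.7);cx=np.array([np.cos(yaw),np.sin(yaw),0]);cy=np.array([-cx[1],cx[0],0])
b=np.array([g[0],g[1],.086]);hinge=b+.1995*cx+np.array([0,0,.026]);print("hinge",hinge)
def row(a0,a1):
    D=Ro.from_rotvec(cy*np.radians(a1-a0));P=lambda a:hinge+Ro.from_rotvec(cy*np.radians(a)).apply(p-hinge)
    return np.r_[(P(a1)-P(a0))/.5,D.as_rotvec()/(np.pi/4)].round(3)
for s,e,st in((0,36,4),(36,56,2),(56,66,1),(66,76,1)):
    print(s,e)
    for a in np.arange(s+st,e+.1,st): print(a,*row(s,a))
E
```

```text
grip pt [ 0.534  -0.0976  0.0896] 0.02274769357288354 [-0.18  0.23 -0.95 -0.4   0.    3.06] [ 0.23543215 10.26858606 -2.03088465]
hinge [ 0.73007696 -0.13463125  0.112     ]
0 36
4.0 -0.004 0.001 0.026 0.017 0.087 0.0
8.0 -0.006 0.001 0.052 0.033 0.175 0.0
12.0 -0.007 0.001 0.079 0.05 0.262 0.0
16.0 -0.005 0.001 0.105 0.066 0.349 0.0
20.0 -0.002 0.0 0.132 0.083 0.437 0.0
24.0 0.003 -0.001 0.157 0.099 0.524 0.0
28.0 0.01 -0.002 0.183 0.116 0.611 0.0
32.0 0.018 -0.003 0.208 0.132 0.699 0.0
36.0 0.029 -0.005 0.232 0.149 0.786 0.0
36 56
38.0 0.006 -0.001 0.012 0.008 0.044 0.0
40.0 0.012 -0.002 0.024 0.017 0.087 0.0
42.0 0.018 -0.003 0.035 0.025 0.131 0.0
44.0 0.025 -0.005 0.046 0.033 0.175 0.0
46.0 0.033 -0.006 0.057 0.041 0.218 0.0
48.0 0.04 -0.008 0.068 0.05 0.262 0.0
50.0 0.048 -0.009 0.078 0.058 0.306 0.0
52.0 0.057 -0.011 0.088 0.066 0.349 0.0
54.0 0.065 -0.012 0.098 0.074 0.393 0.0
56.0 0.074 -0.014 0.108 0.083 0.437 0.0
56 66
57.0 0.005 -0.001 0.005 0.004 0.022 0.0
58.0 0.009 -0.002 0.009 0.008 0.044 0.0
59.0 0.014 -0.003 0.014 0.012 0.066 0.0
60.0 0.019 -0.004 0.018 0.017 0.087 0.0
61.0 0.024 -0.005 0.022 0.021 0.109 0.0
62.0 0.029 -0.005 0.026 0.025 0.131 0.0
63.0 0.034 -0.006 0.031 0.029 0.153 0.0
64.0 0.039 -0.007 0.035 0.033 0.175 0.0
65.0 0.044 -0.008 0.039 0.037 0.197 0.0
66.0 0.05 -0.009 0.042 0.041 0.218 0.0
66 76
67.0 0.005 -0.001 0.004 0.004 0.022 0.0
68.0 0.011 -0.002 0.007 0.008 0.044 0.0
69.0 0.016 -0.003 0.011 0.012 0.066 0.0
70.0 0.022 -0.004 0.014 0.017 0.087 0.0
71.0 0.027 -0.005 0.018 0.021 0.109 0.0
72.0 0.033 -0.006 0.021 0.025 0.131 0.0
73.0 0.039 -0.007 0.024 0.029 0.153 0.0
74.0 0.045 -0.008 0.027 0.033 0.175 0.0
75.0 0.05 -0.01 0.03 0.037 0.197 0.0
76.0 0.056 -0.011 0.033 0.041 0.218 0.0
```

```bash
python3 - <<'E'
from h import *
im=cv2.cvtColor(bot.camera("wrist"),cv2.COLOR_RGB2BGR);cv2.imwrite("pics/w2.png",cv2.resize(im[130:330,140:380],None,fx=3,fy=3))
E
```

```text
(no output)
```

View pics/w2.png

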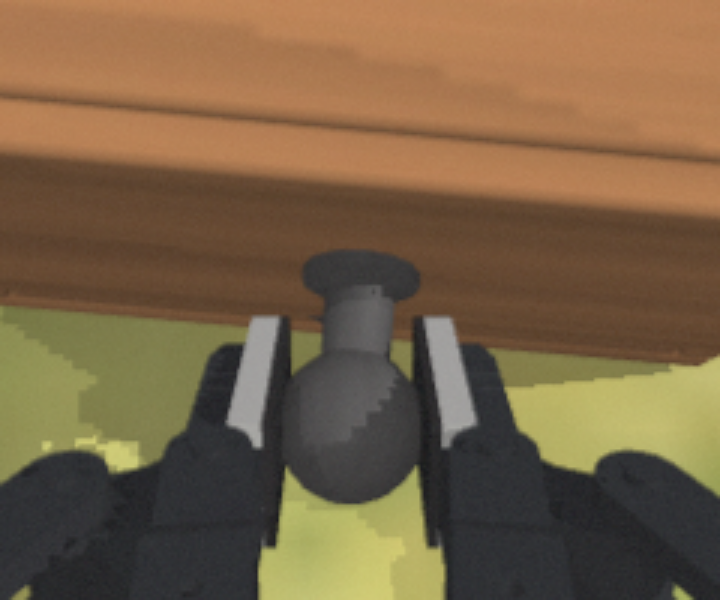

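Ball is well between the pads; raise the lid now.

{"method": "step_arm", "body": {"targets": "-1 -0.004 0.003 0.026 0.017 0.087 0;-1 -0.006 0.004 0.052 0.033 0.175 0;-1 -0.007 0.004 0.079 0.05 0.262 0;-1 -0.005 0.004 0.105 0.066 0.349 0;-1 -0.002 0.003 0.132 0.083 0.437 0;-1 0.003 0.002 0.157 0.099 0.524 0;-1 0.01 0.001 0.183 0.116 0.611 0;-1 0.018 0 0.208 0.132 0.699 0;-1 0.029 -0.002 0.232 0.149 0.786 0"}}

```text
clock: 3.03
eef_pos: [0.5635, -0.1031, 0.196]
tool_rot: [0.995, -0.05, 0.083, 0.01]
ft_force: [10.8, 2.4, -8.5]
grip_width: 0.0227
grasp_force: 62.3
```

{"method": "step_arm", "body": {"targets": "-1 0.006 -0.001 0.012 0.008 0.044 0;-1 0.012 -0.002 0.024 0.017 0.087 0;-1 0.018 -0.003 0.035 0.025 0.131 0;-1 0.025 -0.005 0.046 0.033 0.175 0;-1 0.033 -0.006 0.057 0.041 0.218 0;-1 0.04 -0.008 0.068 0.05 0.262 0;-1 0.048 -0.009 0.078 0.058 0.306 0;-1 0.057 -0.011 0.088 0.066 0.349 0;-1 0.065 -0.012 0.098 0.074 0.393 0;-1 0.074 -0.014 0.108 0.083 0.437 0"}}

```text
clock: 3.87
eef_pos: [0.6003, -0.1104, 0.2476]
tool_rot: [0.995, -0.051, -0.09, -0.013]
ft_force: [6.5, 2.7, -8.8]
grip_width: 0.0225
grasp_force: 62.3
```

{"method": "step_arm", "body": {"targets": "-1 0.005 -0.001 0.005 0.004 0.022 0;-1 0.009 -0.002 0.009 0.008 0.044 0;-1 0.014 -0.003 0.014 0.012 0.066 0"}}

```text
clock: 4.12
eef_pos: [0.6072, -0.1117, 0.2541]
tool_rot: [0.992, -0.051, -0.116, -0.017]
ft_force: [4.9, 2.3, -8.0]
grip_width: 0.023
grasp_force: 62.3
```

{"method": "step_arm", "body": {"targets": "-1 0.005 -0.001 0.0045 0.004 0.022 0;-1 0.01 -0.002 0.0085 0.008 0.044 0"}}

```text
clock: 4.28
eef_pos: [0.6121, -0.1127, 0.2584]
tool_rot: [0.99, -0.051, -0.134, -0.019]
ft_force: [3.8, 3.1, -7.0]
grip_width: 0.0227
grasp_force: 62.4
```

{"method": "step_arm", "body": {"targets": "-1 0.005 -0.001 0.0043 0.004 0.022 0;-1 0.01 -0.002 0.0085 0.008 0.044 0"}}

```text
clock: 4.45
eef_pos: [0.6173, -0.1138, 0.2625]
tool_rot: [0.987, -0.05, -0.151, -0.021]
ft_force: [4.7, 2.4, -8.7]
grip_width: 0.0227
grasp_force: 62.4
```

{"method": "step_arm", "body": {"targets": "-1 0.005 -0.001 0.004 0.004 0.022 0;-1 0.01 -0.002 0.008 0.008 0.044 0"}}

```text
clock: 4.62
eef_pos: [0.6206, -0.1144, 0.2651]
tool_rot: [0.984, -0.05, -0.167, -0.023]
ft_force: [3.3, 2.8, -6.3]
grip_width: 0.0229
grasp_force: 62.5
```

{"method": "step_arm", "body": {"targets": "-1 0.006 -0.001 0.004 0.004 0.022 0;-1 0.011 -0.002 0.007 0.008 0.044 0"}}

```text
clock: 4.78
eef_pos: [0.6145, -0.1133, 0.2612]
tool_rot: [0.983, -0.05, -0.177, -0.024]
ft_force: [3.0, 4.4, 8.9]
grip_width: 0.0228
grasp_force: 63.8
```

{"method": "step_arm", "body": {"targets": "-1 0.006 -0.001 0.004 0.004 0.022 0;-1 0.011 -0.002 0.007 0.008 0.044 0"}}

```text
clock: 4.95
eef_pos: [0.6097, -0.1123, 0.2579]
tool_rot: [0.981, -0.05, -0.184, -0.025]
ft_force: [8.7, 3.5, 19.2]
grip_width: 0.0226
grasp_force: 64.7
```

```bash
python3 - <<'E'
from h import *
o=bot.get_obs();print(np.round(o['joint_pos'],3),o['eef_pos'],o['ft_force'],o['ft_torque'])
R=Ro.from_quat(o['tool_rot']).as_matrix();print(R[:,2],np.degrees(np.arctan2(-R[2,2],np.hypot(*R[:2,2])*np.sign(R[0,2]))))
im=cv2.cvtColor(bot.camera("side"),cv2.COLOR_RGB2BGR);cv2.imwrite("pics/s2.png",cv2.resize(im[60:300,120:420],None,fx=2.5,fy=2.5))
E
```

```text
[-1.830e-01  8.990e-01  1.104e+00  2.149e+00  2.000e-03  3.060e+00] [ 0.60970792 -0.11228884  0.25790315] [ 8.72269623  3.46672117 19.2429442 ] [ 0.87015352 -0.80446443 -0.46705359]
[-0.35881598  0.06791112 -0.93093457] 111.41903097136695
```

View pics/s2.png

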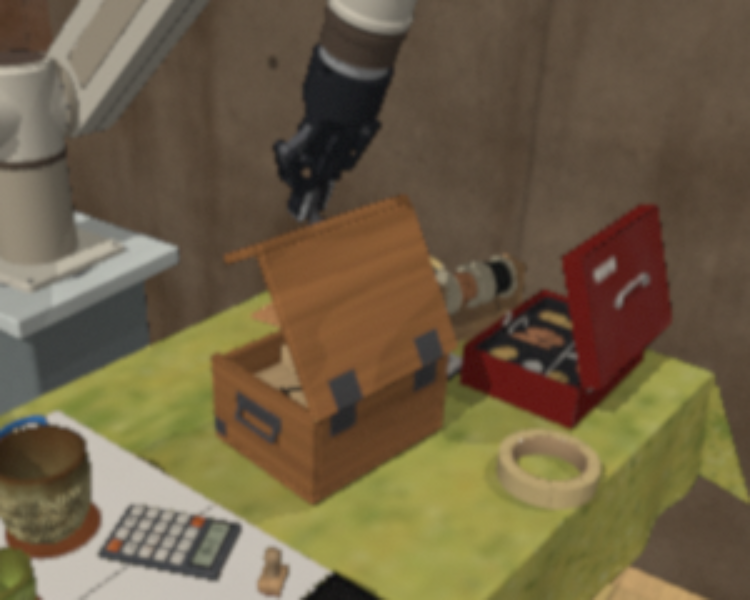

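The side view shows the lid about 65° up with the hand still on the ball. Joint 4 is at its limit (2.149), so the hand cannot pitch further. I'll check which start pitch covers the whole swing by fitting the arm's planar kinematics.

```bash
cat > kin.py <<'E'
from h import *
from scipy.optimize import least_squares
D=[([.241,.005,1.335],.4997,.2305),([-.17,-.95,.04],.478,.1645),([.23,-.95,-.40],.5564,.0763),([.899,1.104,2.149],.6200,.2579)]
def fk(x,q):
    r0,z0,L2,L3,Lt,a,b=x;f=q[0]-q[1];p=f+q[2]
    return np.array([r0+L2*np.sin(q[0]+a)+L3*np.cos(f+b)+Lt*np.cos(p),z0+L2*np.cos(q[0]+a)-L3*np.sin(f+b)-Lt*np.sin(p)])
res=least_squares(lambda x:np.r_[np.concatenate([(fk(x,q)-[r,z])/.003 for q,r,z in D]),(x-X0)/[.1,.15,.1,.1,.05,.15,.15]],X0:=np.array([0,.25,.3,.3,.22,0,0]))
x=res.x
lo,hi=np.array([-1.05,-1.09,-1.99]),np.array([1.87,1.28,2.15])
def ik(r,z,p,q0):
    s=least_squares(lambda q:np.r_[fk(x,q)-[r,z],.3*(q[0]-q[1]+q[2]-p)],q0);return s.x,np.abs(s.fun).max()
E
python3 - <<'E'
from kin import *
print(x.round(3),[(fk(x,q)-[r,z]).round(4) for q,r,z in D])
H=np.array([.7424,.112])
o=bot.get_obs();R=Ro.from_quat(o['tool_rot']).as_matrix();g=o['eef_pos']-.019*R[:,2];v=np.array([H[0]-np.hypot(*g[:2]),g[2]-H[1]])
print("lid now",np.degrees(np.arctan2(v[1],v[0]))+7.4,np.hypot(*v))
for P in(15,20,25,30,35):
    q=np.array([.23,-.95,-.4])
    for th in(0,20,40,60,70,77):
        a=np.radians(th-7.43);b=H+.2012*np.array([-np.cos(a),np.sin(a)]);p=np.radians(P+th)
        t=b+.019*np.array([np.cos(p),-np.sin(p)]);q,e=ik(*t,p,q)
        if th in(0,60,70,77):print(P,th,q.round(2),e.round(4),"OK" if np.all((q>lo)&(q<hi)) else "LIM")
    b=H-[.1995,.026];p=np.radians(P);t=b-.06*np.array([np.cos(p),-np.sin(p)]);q,e=ik(*t,p,np.array([.1,-.95,-.4]));print(P,"retreat",q.round(2),e.round(4))
E
```

```text
[ 0.027  0.217  0.471  0.371  0.372 -0.001 -0.049] [array([0.0032, 0.0025]), array([-0.0012, -0.0032]), array([-0.    ,  0.0019]), array([-0.0019, -0.0012])]
lid now 62.1240442840634 0.20024587054007198
15 0 [ 0.98 -1.26 -1.99] 0.0 LIM
15 60 [0.29 0.09 1.11] 0.0 OK
15 70 [0.49 0.47 1.46] 0.0 OK
15 77 [0.67 0.81 1.74] 0.0 OK
15 retreat [ 1.76 -1.62 -3.12] 0.0001
20 0 [ 0.81 -1.25 -1.7 ] 0.0 LIM
20 60 [0.36 0.2  1.24] 0.0 OK
20 70 [0.57 0.6  1.6 ] 0.0 OK
20 77 [0.78 1.01 1.92] 0.0 OK
20 retreat [ 1.03 -1.5  -2.18] 0.0
25 0 [ 0.63 -1.21 -1.41] 0.0 LIM
25 60 [0.42 0.31 1.37] 0.0 OK
25 70 [0.66 0.75 1.75] 0.0 OK
25 77 [0.94 1.32 2.16] 0.0 LIM
25 retreat [ 0.55 -1.4  -1.51] 0.0
30 0 [ 0.49 -1.16 -1.12] 0.0 LIM
30 60 [0.49 0.43 1.5 ] 0.0 OK
30 70 [0.75 0.92 1.91] 0.0 OK
30 77 [1.05 1.52 2.31] 0.0088 LIM
30 retreat [ 0.26 -1.3  -1.04] 0.0
35 0 [ 0.37 -1.1  -0.86] 0.0 LIM
35 60 [0.57 0.55 1.64] 0.0 OK
35 70 [0.88 1.14 2.09] 0.0 OK
35 77 [1.06 1.52 2.35] 0.0198 LIM
35 retreat [ 0.1  -1.2  -0.69] 0.0
```

{"method": "step_arm", "body": {"targets": "-1 -0.011 0.002 -0.007 -0.008 -0.044 0;-1 -0.022 0.004 -0.015 -0.016 -0.088 0;-1 -0.022 0.004 -0.015 -0.016 -0.088 0"}}

```text
clock: 5.25
eef_pos: [0.6039, -0.111, 0.2519]
tool_rot: [0.989, -0.05, -0.14, -0.02]
ft_force: [26.3, 0.6, 17.5]
grip_width: 0.0227
grasp_force: 64.9
```

```bash
cat > st.py <<'E'
from h import *
o=bot.get_obs();R=Ro.from_quat(o['tool_rot']).as_matrix();g=o['eef_pos']-.019*R[:,2];H=np.array([.73008,-.13463,.112]);cx=np.array([np.cos(.1868),-np.sin(.1868),0])
v=g-H;print("q",np.round(o['joint_pos'],2),"lid",np.degrees(np.arctan2(v[2],-v@cx))+7.4,"rad",np.hypot(v[2],v@cx),"pitch",np.degrees(np.arctan2(-R[2,2],R[:,2]@cx)),"F",o['ft_force'].round(1),"T",o['ft_torque'].round(2),o['grasp_force'])
E
python3 st.py
```

```text
q [-0.18  0.75  0.84  1.94  0.    3.06] lid 59.51745997943874 rad 0.20041733034100379 pitch 106.25992890035954 F [26.3  0.6 17.5] T [ 0.41 -4.31 -0.45] 64.89601492881775
```

{"method": "step_arm", "body": {"targets": "-1 0.008 -0.0015 0.006 0 0 0;-1 0.008 -0.0015 0.006 0 0 0"}}

```text
clock: 5.42
eef_pos: [0.6079, -0.1118, 0.2551]
tool_rot: [0.988, -0.05, -0.142, -0.02]
ft_force: [18.5, 1.3, 15.2]
grip_width: 0.0224
grasp_force: 64.6
```

```bash
python3 st.py
```

```text
q [-0.18  0.77  0.88  1.97  0.    3.06] lid 61.00681357481855 rad 0.20044791774565454 pitch 106.50244969005796 F [18.5  1.3 15.2] T [ 0.62 -2.88 -0.43] 64.60493445396423
```

{"method": "step_arm", "body": {"targets": "-1 0.008 -0.0015 0.006 0.004 0.022 0;-1 0.014 -0.003 0.011 0.004 0.022 0;-1 0.014 -0.003 0.011 0.004 0.022 0"}}

```text
clock: 5.67
eef_pos: [0.6119, -0.1127, 0.2587]
tool_rot: [0.986, -0.05, -0.156, -0.022]
ft_force: [10.1, 4.0, 12.5]
grip_width: 0.023
grasp_force: 64.1
```

```bash
python3 st.py; python3 - <<'E'
from h import *
im=cv2.cvtColor(bot.camera("side"),cv2.COLOR_RGB2BGR);cv2.imwrite("pics/s3.png",cv2.resize(im[130:270,190:320],None,fx=4,fy=4,interpolation=2))
E
```

```text
q [-0.18  0.83  0.98  2.04  0.    3.06] lid 62.650000970215544 rad 0.2004710050837781 pitch 108.14400903248684 F [10.1  4.  12.5] T [ 0.9  -1.61 -0.45] 64.11821722984314
```

View pics/s3.png

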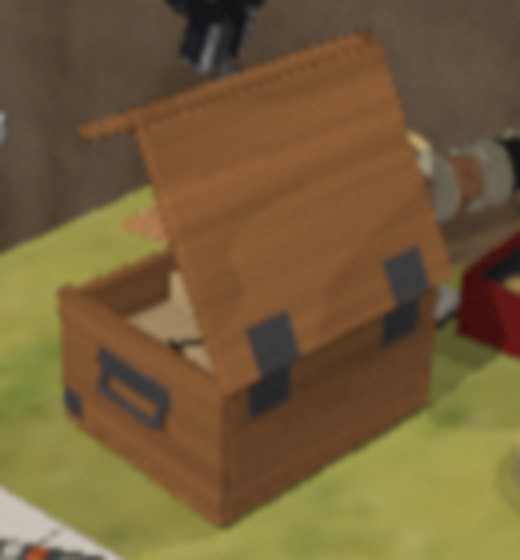

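{"method": "step_arm", "body": {"targets": "-1 0.007 -0.0015 0.006 0.002 0.011 0;-1 0.011 -0.002 0.01 0.004 0.022 0;-1 0.011 -0.002 0.01 0.004 0.022 0"}}

```text
clock: 5.97
eef_pos: [0.6152, -0.1134, 0.2615]
tool_rot: [0.984, -0.05, -0.169, -0.023]
ft_force: [3.7, 4.3, 5.9]
grip_width: 0.0229
grasp_force: 63.5
```

```bash
python3 st.py
```

```text
q [-0.18  0.88  1.09  2.12  0.    3.06] lid 63.988791558424566 rad 0.20051791357534718 pitch 109.6595028328266 F [3.7 4.3 5.9] T [ 0.93 -0.93 -0.45] 63.526246547698975
```

{"method": "step_arm", "body": {"targets": "-0.42 0 0 0 0 0 0;-0.42 0 0 0 0 0 0"}}

```text
clock: 6.13
eef_pos: [0.6151, -0.1134, 0.2613]
tool_rot: [0.984, -0.05, -0.169, -0.023]
ft_force: [4.6, 3.8, 3.5]
grip_width: 0.0251
grasp_force: 12.4
```

{"method": "step_arm", "body": {"targets": "-0.36 0 0 0 0 0 0;-0.36 0 0 0 0 0 0"}}

```text
clock: 6.3
eef_pos: [0.6133, -0.1143, 0.2601]
tool_rot: [0.984, -0.05, -0.172, -0.023]
ft_force: [-0.6, 2.8, 2.4]
grip_width: 0.027
grasp_force: 1.5
```

```bash
python3 st.py;  python3 - <<'E'
from h import *
im=cv2.cvtColor(bot.camera("wrist"),cv2.COLOR_RGB2BGR);cv2.imwrite("pics/w3.png",im)
E
```

```text
q [-0.18  0.88  1.08  2.12 -0.    3.06] lid 63.377371936062914 rad 0.2002350592411067 pitch 110.00885153741734 F [-0.6  2.8  2.4] T [ 0.58 -0.12 -0.17] 1.47384412586689
```

View pics/w3.png

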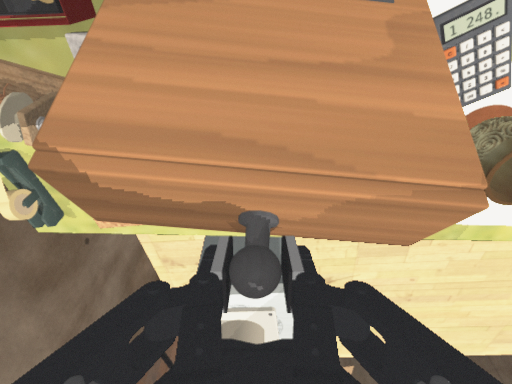

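The ball sits free between the fingers (1.5 N, 27 mm) and the lid has not moved. It also held about 31 N downward before, so it is locked. Open and back off.

{"method": "step_arm", "body": {"targets": "-0.25 0 0 0 0 0 0;0 -0.01 0.002 0.015 0 0 0;0.2 -0.05 0.01 0.08 0 0 0;0.2 -0.12 0.02 0.14 -0.03 -0.15 0;0.2 -0.2 0.035 0.16 -0.06 -0.3 0;0.2 -0.28 0.05 0.14 -0.09 -0.46 0;0.2 -0.34 0.06 0.1 -0.12 -0.6 0;0.2 -0.36 0.065 0.03 -0.14 -0.76 0;0.2 -0.36 0.065 -0.04 -0.165 -0.87 0"}}

```text
clock: 7.1
eef_pos: [0.4665, -0.0887, 0.2871]
tool_rot: [0.997, -0.051, 0.064, 0.011]
ft_force: [0.7, 0.1, -0.1]
grip_width: 0.051
grasp_force: 0.0
```

```bash
python3 st.py;  python3 - <<'E'
from kin import *
im=cv2.cvtColor(bot.camera("side"),cv2.COLOR_RGB2BGR);cv2.imwrite("pics/s4.png",im)
a=cv2.imread("pics/s2.png");b=cv2.resize(im[60:300,120:420],None,fx=2.5,fy=2.5)
print("lid region diff",cv2.absdiff(a,b)[200:420,260:450].mean())
Db=np.array([.5445,-.100,.034]);R=toolR(np.radians(-10.7),np.radians(60))@Ro.from_euler('z',-5,degrees=True).as_matrix()
plan(Db+R[:,2]*(.019-.09),R)
p=np.radians(60)
for dx in(0,.06,.125):
    q,e=ik(.554-dx+.019*np.cos(p),.034-.019*np.sin(p),p,np.array([.4,-.95,-.3]));print(dx,q.round(2),e)
E
```

```text
q [-0.18  0.07 -0.07  1.31 -0.    3.06] lid 43.08776861081884 rad 0.3323732376799639 pitch 82.59306025485921 F [ 0.7  0.1 -0.1] T [0.01 0.03 0.06] 0.0
lid region diff 2.5914593301435405
shift [ 0.128 -0.017 -0.346] turn [-0.097 -0.537  0.006] rows 4.4 3.4
0 [ 0.35 -0.73 -0.04] 2.0761170560490427e-14
0.06 [ 0.27 -0.89 -0.11] 2.074943328267409e-09
0.125 [ 0.17 -1.04 -0.17] 3.358771594186294e-14
```

{"method": "step_arm", "body": {"targets": "0.2 0.138 -0.019 -0.34 -0.08 -0.43 0.006;0.2 0.138 -0.019 -0.34 -0.08 -0.43 0.006;0.2 0.138 -0.019 -0.34 -0.08 -0.43 0.006;0.2 0.138 -0.019 -0.34 -0.08 -0.43 0.006;0.2 0.138 -0.019 -0.34 -0.08 -0.43 0.006;0.2 0.138 -0.019 -0.34 -0.08 -0.43 0.006;0.2 0.138 -0.019 -0.34 -0.08 -0.43 0.006"}}

```text
clock: 7.73
eef_pos: [0.5338, -0.0977, 0.1094]
tool_rot: [0.973, -0.048, 0.222, 0.032]
ft_force: [-0.8, 0.1, -0.1]
grip_width: 0.0513
grasp_force: 0.0
```

```bash
python3 st.py;  python3 - <<'E'
from h import *
i=bot.camera_info("wrist");im=cv2.cvtColor(bot.camera("wrist"),cv2.COLOR_RGB2BGR);cv2.imwrite("pics/w4.png",im)
Db=np.array([.5445,-.100,.034]);print(proj("wrist",Db,i));np.save("w4.npy",i['pose'])
R=toolR(np.radians(-10.7),np.radians(65))@Ro.from_euler('z',-5,degrees=True).as_matrix()
plan(Db+R[:,2]*.019,R)
E
```

```text
q [-0.18  0.14 -0.59  0.39 -0.01  3.06] lid 11.383352713985442 rad 0.20852396883555274 pitch 64.13722933579177 F [-0.8  0.1 -0.1] T [0.1  0.44 0.01] 0.0
(np.float64(254.78984583980554), np.float64(229.3924168066966))
shift [ 0.034 -0.007 -0.191] turn [ 0.007  0.023 -0.   ] rows 2.3 0.2
```

View pics/w4.png

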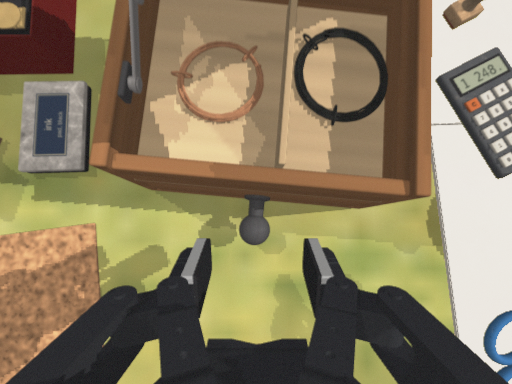

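Drawer ball at (254.5,229), exactly where predicted (254.8,229.4); the stay strut is visible inside on the +y side. Descend, pinch.

{"method": "step_arm", "body": {"targets": "0.2 0.01 -0.002 -0.06 0 0 0;0.2 0.022 -0.004 -0.13 0.007 0.023 0;0.2 0.034 -0.007 -0.191 0.007 0.023 0;0.2 0.034 -0.007 -0.191 0.007 0.023 0;0.2 0.034 -0.007 -0.191 0.007 0.023 0;-1 0.034 -0.007 -0.191 0.007 0.023 0;-1 0.034 -0.007 -0.191 0.007 0.023 0;-1 0.034 -0.007 -0.191 0.007 0.023 0;-1 0.034 -0.007 -0.191 0.007 0.023 0"}}

```text
clock: 8.53
eef_pos: [0.5557, -0.1013, 0.0227]
tool_rot: [0.974, -0.048, 0.221, 0.03]
ft_force: [-3.3, 1.4, 5.9]
grip_width: 0.0226
grasp_force: 58.5
```

{"method": "step_arm", "body": {"targets": "-1 -0.03 0.0056 0 0 0 0;-1 -0.065 0.012 0 0 0 0;-1 -0.1 0.019 0 0 0 0;-1 -0.14 0.0265 0 0 0 0;-1 -0.18 0.034 0 0 0 0;-1 -0.215 0.0406 0 0 0 0;-1 -0.238 0.045 0 0 0 0;-1 -0.246 0.0465 0 0 0 0;-1 -0.251 0.0474 0 0 0 0;-1 -0.251 0.0474 0 0 0 0"}}

```text
clock: 9.37
eef_pos: [0.433, -0.0772, 0.0228]
tool_rot: [0.973, -0.047, 0.223, 0.029]
ft_force: [6.8, 3.6, 1.1]
grip_width: 0.023
grasp_force: 61.7
```

```bash
python3 st.py
```

```text
q [-0.18  0.15 -0.94  0.03 -0.    3.06] lid -5.656570653328513 rad 0.31918920725612426 pitch 63.95774447893577 F [6.8 3.6 1.1] T [ 0.71 -0.76  0.33] 61.73314690589905
```

{"method": "step_arm", "body": {"targets": "-1 -0.006 0.001 0 0 0 0;-1 -0.012 0.002 0 0 0 0;-1 -0.012 0.002 0 0 0 0"}}

```text
clock: 9.62
eef_pos: [0.4327, -0.0771, 0.0236]
tool_rot: [0.972, -0.047, 0.227, 0.029]
ft_force: [39.2, -2.8, -44.7]
grip_width: 0.0222
grasp_force: 64.6
```

{"method": "step_arm", "body": {"targets": "-1 0.012 -0.002 0 0 0 0;-0.3 0.012 -0.002 0 0 0 0;0.2 0.012 -0.002 0 0 0 0;0.2 0.012 -0.002 0.01 0 0 0;0.2 -0.01 0.002 0.08 0 0 0;0.2 -0.01 0.002 0.16 0 0 0;0.2 -0.01 0.002 0.24 0 0 0;0.2 -0.01 0.002 0.3 0 0 0;0.2 -0.01 0.002 0.3 0 0 0"}}

```text
clock: 10.37
eef_pos: [0.4208, -0.0765, 0.1771]
tool_rot: [0.973, -0.048, 0.225, 0.031]
ft_force: [0.9, -0.0, 0.1]
grip_width: 0.0513
grasp_force: 0.0
```

```bash
python3 st.py;  python3 - <<'E'
from h import *
yaw=np.radians(-10.7);R1=toolR(yaw,np.radians(77))@Ro.from_euler('z',-48,degrees=True).as_matrix();R2=toolR(yaw,np.pi/2)@Ro.from_euler('z',-90,degrees=True).as_matrix()
c=np.array([.524,-.07,.18]);plan(c,R1);plan(c,R2)
plan(c,R2,R0=Ro.from_matrix(R1),p0=c)
E
```

```text
q [-0.18 -0.2  -0.71  0.6  -0.    3.06] lid 21.672001257409146 rad 0.3334019791994826 pitch 63.78957343155567 F [ 0.9 -0.   0.1] T [0.1  0.33 0.03] 0.0
shift [0.206 0.013 0.006] turn [-0.264  0.334  0.902] rows 2.5 6.3
shift [0.206 0.013 0.006] turn [-0.337  0.543  1.853] rows 2.5 12.3
shift [0. 0. 0.] turn [-0.053  0.291  0.929] rows 0.0 6.1
```

{"method": "step_arm", "body": {"targets": "0.2 0 0 0 -0.264 0.334 0.902;0.2 0 0 0 -0.264 0.334 0.902;0.2 0 0 0 -0.264 0.334 0.902;0.2 0 0 0 -0.264 0.334 0.902;0.2 0 0 0 -0.264 0.334 0.902;0.2 0 0 0 -0.264 0.334 0.902;0.2 0 0 0 -0.264 0.334 0.902"}}

```text
clock: 10.95
eef_pos: [0.4165, -0.0756, 0.1689]
tool_rot: [0.941, 0.32, 0.091, 0.057]
ft_force: [0.7, -0.3, -0.7]
grip_width: 0.0513
grasp_force: 0.0
```

{"method": "step_arm", "body": {"targets": "0.2 0 0 0 -0.053 0.291 0.929;0.2 0 0 0 -0.053 0.291 0.929;0.2 0 0 0 -0.053 0.291 0.929;0.2 0.06 0 0 -0.053 0.291 0.929;0.2 0.12 0.01 0 -0.053 0.291 0.929;0.2 0.19 0.013 0 -0.053 0.291 0.929;0.2 0.19 0.013 0 -0.053 0.291 0.929;0.2 0.19 0.013 0 -0.053 0.291 0.929"}}

```text
clock: 11.62
eef_pos: [0.5122, -0.0688, 0.1664]
tool_rot: [0.77, 0.638, -0.008, 0.002]
ft_force: [-0.3, 0.4, -0.3]
grip_width: 0.0513
grasp_force: 0.0
```

```bash
python3 st.py;  python3 - <<'E'
from h import *
i=bot.camera_info("wrist");im=cv2.cvtColor(bot.camera("wrist"),cv2.COLOR_RGB2BGR)
yaw=np.radians(-10.7);cx=np.array([np.cos(yaw),np.sin(yaw),0]);cy=np.array([-cx[1],cx[0],0]);b=np.array([.4217,-.0768,0])
# rectify drawer floor z=.028: 2 px per mm... x: chest x from inner front, y: +-82
mm=lambda X,Y,z=.028:proj("wrist",b+cx*(.040+X)+cy*Y+[0,0,z],i)
src=np.float32([mm(0,-.082),mm(0,.082),mm(.13,.082),mm(.13,-.082)])
dst=np.float32([[328-0,260],[0,260],[0,0],[328,0]])  # image: up=+x chest, left=+y
M=cv2.getPerspectiveTransform(src,dst);T=np.float32([[1,0,40],[0,1,40],[0,0,1]])
w=cv2.warpPerspective(im,T@M,(408,340))
cv2.imwrite("pics/w5.png",np.vstack([np.hstack([im[:,:], cv2.copyMakeBorder(w,0,44,0,0,0)])])[:, :920])
cv2.imwrite("pics/w5.png",cv2.resize(np.hstack([im,cv2.copyMakeBorder(w,0,44,0,0,0)]),(800,334),interpolation=cv2.INTER_AREA))
cv2.imwrite("pics/w5raw.png",im);cv2.imwrite("pics/w5rect.png",w);print(src,bot.get_obs()['clock'])
np.savez("w5.npz",pose=i['pose'])
E
```

```text
q [-0.13  0.32 -0.06  1.2  -0.01  1.63] lid 25.38722190726012 rad 0.237795451366228 pitch 90.37502716416049 F [-0.3  0.4 -0.3] T [ 0.01 -0.01 -0.04] 0.0
[[216.69353 267.24155]
 [208.9243  122.54477]
 [343.14996 122.764  ]
 [328.64264 267.65994]] 11.6667
```

View pics/w5.png

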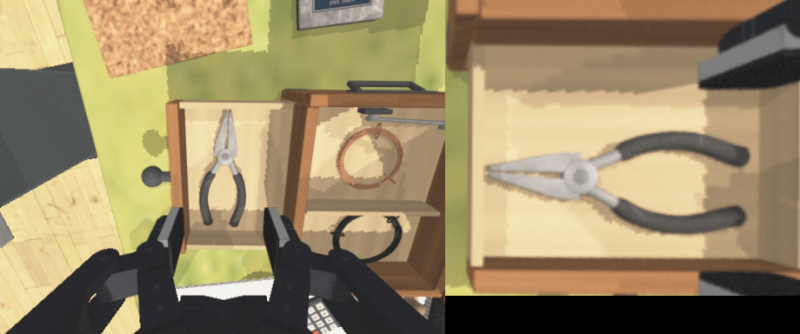

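The last view shows the pliers lying in the open drawer, jaws to +y. Their tip is at rect (50,197), pivot at (154,202) and grip ends at (344,178/250), giving 147 mm length, which matches. They sit about 3.4° off chest y.

```bash
python3 - <<'E'
from h import *
R=toolR(np.radians(-14.1),np.pi/2)@Ro.from_euler('z',-90,degrees=True).as_matrix()
plan([.5145,-.0653,.0235],R)
E
```

```text
shift [ 0.008  0.007 -0.288] turn [ 0.016 -0.011 -0.075] rows 3.4 0.5
```

{"method": "step_arm", "body": {"targets": "0.05 0.008 0.007 0 0.016 -0.011 -0.075;0.05 0.008 0.007 -0.07 0.016 -0.011 -0.075;0.05 0.008 0.007 -0.14 0.016 -0.011 -0.075;0.05 0.008 0.007 -0.21 0.016 -0.011 -0.075;0.05 0.008 0.007 -0.25 0.016 -0.011 -0.075;0.05 0.008 0.007 -0.25 0.016 -0.011 -0.075;0.05 0.008 0.007 -0.25 0.016 -0.011 -0.075"}}

```text
clock: 12.25
eef_pos: [0.5135, -0.0655, 0.0443]
tool_rot: [0.789, 0.615, 0.0, 0.001]
ft_force: [-0.3, 0.1, 0.4]
grip_width: 0.0449
grasp_force: 0.0
```

{"method": "step_arm", "body": {"targets": "0.05 0.002 0 -0.02 0 0 0;0.05 0.002 0 -0.041 0 0 0;0.05 0.002 0 -0.041 0 0 0;-1 0.002 0 -0.041 0 0 0;-1 0.002 0 -0.041 0 0 0;-1 0.002 0 -0.041 0 0 0;-1 0.002 0 -0.041 0 0 0;-1 0.002 0 -0.041 0 0 0"}}

```text
clock: 12.92
eef_pos: [0.5181, -0.0657, 0.0247]
tool_rot: [0.788, 0.615, 0.002, 0.003]
ft_force: [-0.4, 0.6, 6.7]
grip_width: 0.0244
grasp_force: 59.0
```

{"method": "step_arm", "body": {"targets": "-1 0 0 0.03 0 0 0;-1 0 0 0.1 0 0 0;-1 -0.01 0 0.17 0 0 0;-1 -0.02 0 0.22 0 0 0;-1 -0.04 0.07 0.22 0 0 0.06;-1 -0.06 0.14 0.22 0 0 0.15;-1 -0.078 0.21 0.22 0 0 0.24;-1 -0.078 0.28 0.22 0 0 0.33;-1 -0.078 0.35 0.22 0 0 0.367;-1 -0.078 0.42 0.22 0 0 0.367"}}

```text
clock: 13.75
eef_pos: [0.4777, 0.1461, 0.1337]
tool_rot: [0.691, 0.722, 0.002, 0.002]
ft_force: [1.6, -0.7, -1.7]
grip_width: 0.0243
grasp_force: 59.2
```

```bash
python3 - <<'E'
from h import *
o=bot.get_obs();print(o['grip_width'],o['eef_pos'],np.round(o['joint_pos'],2))
R=toolR(np.radians(2.5),np.pi/2)@Ro.from_euler('z',-90,degrees=True).as_matrix();plan([.479,.155,.03],R)
# mat check from the wrist camera and from top
a=cv2.cvtColor(bot.camera("top"),cv2.COLOR_RGB2BGR);cv2.imwrite("pics/t5.png",a)
a=cv2.imread("pics/top0.png")[205:280,150:224];H,S,V=cv2.split(cv2.cvtColor(a,cv2.COLOR_BGR2HSV))
m=((H<20)&(S>80)).astype(np.uint8);M=cv2.moments(m,True);print("mat c",onz("top",150+M['m10']/M['m00'],205+M['m01']/M['m00'],.003),M['m00'])
E
```

```text
0.02434472005124575 [0.47773415 0.14611909 0.13365574] [ 0.3   0.3  -0.18  1.09 -0.    1.82]
shift [ 0.003  0.018 -0.207] turn [-0.001  0.006 -0.   ] rows 2.5 0.0
mat c [0.47922843 0.12891354 0.003     ] 3689.0
```

{"method": "step_arm", "body": {"targets": "-1 0.003 0.018 -0.07 0 0.006 0;-1 0.003 0.018 -0.14 0 0.006 0;-1 0.003 0.018 -0.2 0 0.006 0;-1 0.003 0.018 -0.235 0 0.006 0;-1 0.003 0.018 -0.235 0 0.006 0;-1 0.003 0.018 -0.235 0 0.006 0"}}

```text
clock: 14.3
eef_pos: [0.4786, 0.1531, 0.0151]
tool_rot: [0.692, 0.722, -0.001, -0.001]
ft_force: [0.2, -0.5, 0.1]
grip_width: 0.0241
grasp_force: 59.3
```

{"method": "step_arm", "body": {"targets": "-1 0 0 -0.01 0 0 0;-1 0 0 -0.0175 0 0 0;-1 0 0 -0.0175 0 0 0"}}

```text
clock: 14.55
eef_pos: [0.4802, 0.1536, 0.0079]
tool_rot: [0.692, 0.722, 0.001, 0.0]
ft_force: [0.1, -0.5, -1.4]
grip_width: 0.0241
grasp_force: 59.3
```

{"method": "step_arm", "body": {"targets": "-1 0 0 -0.003 0 0 0;-1 0 0 -0.005 0 0 0;-1 0 0 -0.005 0 0 0"}}

```text
clock: 14.8
eef_pos: [0.4802, 0.1537, 0.0058]
tool_rot: [0.692, 0.722, 0.001, 0.0]
ft_force: [-0.8, -0.6, 4.0]
grip_width: 0.0243
grasp_force: 59.9
```

{"method": "step_arm", "body": {"targets": "-0.3 0 0 0 0 0 0;0.1 0 0 0 0 0 0;0.1 0 0 0 0 0 0;0.1 0 0 0.02 0 0 0;0.1 0 0 0.1 0 0 0;0.1 0 0 0.18 0 0 0;0.1 0 0 0.26 0 0 0;0.1 0 0 0.33 0 0 0;0.1 0 0 0.33 0 0 0"}}

```text
clock: 15.55
eef_pos: [0.4839, 0.155, 0.1784]
tool_rot: [0.692, 0.722, 0.006, 0.003]
ft_force: [0.6, 0.2, -0.3]
grip_width: 0.0473
grasp_force: 0.0
```

```bash
python3 - <<'E'
from h import *
i=bot.camera_info("wrist");a=cv2.cvtColor(bot.camera("wrist"),cv2.COLOR_RGB2BGR);cv2.imwrite("pics/w6.png",a)
H,S,V=cv2.split(cv2.cvtColor(a,cv2.COLOR_BGR2HSV))
# mat quad in image from first estimate; non-cork pixels inside = pliers
c,yw=np.array([.4795,.1292]),np.radians(2.5);ex=np.array([np.cos(yw),np.sin(yw)]);ey=np.array([-ex[1],ex[0]])
S_=[(-.085,-.085),(-.085,.085),(.085,.085),(.085,-.085)]
q=np.float32([proj("wrist",[*(c+ex*u+ey*v),.003],i) for u,v in S_])
W=np.float32([[(v+.115)*2000,(u+.115)*2000] for u,v in S_]) # col=mat y, row=mat x
w=cv2.warpPerspective(a,cv2.getPerspectiveTransform(q,W),(460,460));h,s,v=cv2.split(cv2.cvtColor(w,cv2.COLOR_BGR2HSV))
cv2.imwrite("pics/w6r.png",w)
cork=((h<20)&(s>80)&(v>70)).astype(np.uint8);pl=((s<60)).astype(np.uint8)
for y in range(0,460,20): print(''.join('P' if pl[y:y+20,x:x+10].mean()>.5 else 'c' if cork[y:y+20,x:x+10].mean()>.5 else '.' for x in range(0,460,10)))
yaw=np.radians(-10.7)
pre=np.array([.425,-.0765,.13])
Rf=toolR(yaw,np.radians(64))@Ro.from_euler('z',-5,degrees=True).as_matrix();R1=toolR(np.radians(-4),np.radians(77))@Ro.from_euler('z',-48,degrees=True).as_matrix()
plan(pre,R1);plan(pre,Rf,R0=Ro.from_matrix(R1),p0=pre);print(bot.get_obs()['eef_pos'],bot.get_obs()['grip_width'])
E
```

```text
..............................PPPPPPPPPPPP....
P.............................................
PPPPP.........................................
PPPPPPPPcccccccccccccccccccccccccccccccc......
PPPPPPPPPccccccccccccccccccccccccccccccc......
PPPPPPPPPPPccccccccccccccccccccccccccccc......
PPPPPPPPPPPccccccccccccccccccccccccccccc......
......cccccccccccccccccccccccccccccccccc......
......cccccc.PPP.ccccccccccccccccccccccc......
......ccPPPPPccccPPPPPcccccccccccccccccc......
......cccccccccccccccc.PP.cPPP.ccccccccc......
......cccccccccccccccccccPPPPPPPPPPPPccc......
......ccPccccccccccccccPPPPPPPPPPPPccccc......
......ccPPPPPPPPPPPPPPcccccccccccccccccc......
......cccccccccccccccccccccccccccccccccc......
......cccccccccccccccccccccccccccccccccc......
......cccccccccccccccccccccccccccccccccc......
......cccccccccccccccccccccccccccccccccc......
PPPPPPPPPPPccccccccccccccccccccccccccccc......
PPPPPPPPPPPccccccccccccccccccccccccccccc......
PPPPPPPPP.....................................
PPPPPPP.......................................
PPP.........................cc................
shift [-0.115 -0.462 -0.09 ] turn [ 0.104 -0.266 -1.072] rows 5.8 7.0
shift [0. 0. 0.] turn [ 0.284 -0.316 -1.05 ] rows 0.0 7.1
[0.48251168 0.15451626 0.17500015] 0.0469948234373587
```

{"method": "step_arm", "body": {"targets": "0.2 -0.115 -0.462 0 0.097 -0.248 -1;0.2 -0.115 -0.462 0 0.097 -0.248 -1;0.2 -0.115 -0.462 0 0.097 -0.248 -1;0.2 -0.115 -0.462 0 0.097 -0.248 -1;0.2 -0.115 -0.462 0 0.097 -0.248 -1;0.2 -0.115 -0.462 0 0.097 -0.248 -1;0.2 -0.115 -0.462 0 0.097 -0.248 -1;0.2 -0.115 -0.462 0 0.097 -0.248 -1"}}

```text
clock: 16.27
eef_pos: [0.4195, -0.0789, 0.1687]
tool_rot: [0.912, 0.397, 0.091, 0.042]
ft_force: [-0.2, -0.2, -0.1]
grip_width: 0.0512
grasp_force: 0.0
```

```bash
python3 - <<'E'
from h import *
Rf=toolR(np.radians(-10.7),np.radians(64))@Ro.from_euler('z',-5,degrees=True).as_matrix()
plan([.42,-.0765,.16],Rf)
E
```

```text
shift [ 0.001  0.005 -0.017] turn [ 0.279 -0.34  -1.12 ] rows 0.2 7.6
```

{"method": "step_arm", "body": {"targets": "0.2 0 0.005 0 0.249 -0.303 -0.998;0.2 0 0.005 0 0.249 -0.303 -0.998;0.2 0 0.005 0 0.249 -0.303 -0.998;0.2 0 0.005 0 0.249 -0.303 -0.998;0.2 0 0.005 0 0.249 -0.303 -0.998;0.2 0 0.005 0 0.249 -0.303 -0.998;0.2 0 0.005 0 0.249 -0.303 -0.998;0.2 0 0.005 0 0.249 -0.303 -0.998"}}

```text
clock: 16.93
eef_pos: [0.4204, -0.0735, 0.1683]
tool_rot: [0.977, 0.005, 0.21, 0.033]
ft_force: [0.2, 0.3, 0.1]
grip_width: 0.0513
grasp_force: 0.0
```

```bash
python3 - <<'E'
from h import *
Db=np.array([.4217,-.0768,.034])
i=bot.camera_info("wrist");a=cv2.cvtColor(bot.camera("wrist"),cv2.COLOR_RGB2BGR);u,v=map(int,proj("wrist",Db,i));print("exp",u,v)
V=a.max(2);x0,y0=u-40,v-40;m=(V[y0:v+40,x0:u+40]<95).astype(np.uint8)
n,l,st,ce=cv2.connectedComponentsWithStats(m)
for k in range(1,n):
    if st[k,4]>60: print(st[k],ce[k]+[x0,y0],onz("wrist",*(ce[k]+[x0,y0]),.034,i))
Rf=toolR(np.radians(-10.7),np.radians(64))@Ro.from_euler('z',-5,degrees=True).as_matrix()
plan([.433,-.0772,.019],Rf)
E
```

```text
exp 251 235
[  0   2  80  49 720] [250.98194444 222.92777778] [ 0.43445062 -0.0761298   0.034     ]
shift [ 0.024 -0.007 -0.3  ] turn [ 0.035 -0.038 -0.135] rows 3.6 0.9
```

{"method": "step_arm", "body": {"targets": "0.2 0.005 -0.007 -0.05 0.035 -0.038 -0.135;0.2 0.01 -0.007 -0.12 0.035 -0.038 -0.135;0.2 0.018 -0.007 -0.19 0.035 -0.038 -0.135;0.2 0.024 -0.007 -0.26 0.035 -0.038 -0.135;0.2 0.024 -0.007 -0.295 0.035 -0.038 -0.135;0.2 0.024 -0.007 -0.295 0.035 -0.038 -0.135;-1 0.024 -0.007 -0.295 0.035 -0.038 -0.135;-1 0.024 -0.007 -0.295 0.035 -0.038 -0.135;-1 0.024 -0.007 -0.295 0.035 -0.038 -0.135;-1 0.024 -0.007 -0.295 0.035 -0.038 -0.135"}}

```text
clock: 17.82
eef_pos: [0.4353, -0.0777, 0.0236]
tool_rot: [0.973, -0.05, 0.225, 0.03]
ft_force: [3.5, 5.3, -5.3]
grip_width: 0.0226
grasp_force: 59.0
```

Gripped again; push home.

{"method": "step_arm", "body": {"targets": "-1 0.03 -0.0056 0 0 0 0;-1 0.065 -0.012 0 0 0 0;-1 0.1 -0.019 0 0 0 0;-1 0.14 -0.0265 0 0 0 0;-1 0.18 -0.034 0 0 0 0;-1 0.215 -0.0406 0 0 0 0;-1 0.238 -0.045 0 0 0 0;-1 0.246 -0.0465 0 0 0 0;-1 0.246 -0.0465 0 0 0 0"}}

```text
clock: 18.57
eef_pos: [0.5561, -0.1014, 0.0234]
tool_rot: [0.973, -0.051, 0.223, 0.031]
ft_force: [-7.8, 3.0, 6.7]
grip_width: 0.0229
grasp_force: 60.9
```

{"method": "step_arm", "body": {"targets": "-1 0.005 -0.001 0 0 0 0;-1 0.009 -0.0017 0 0 0 0;-1 0.009 -0.0017 0 0 0 0"}}

```text
clock: 18.82
eef_pos: [0.5562, -0.1014, 0.023]
tool_rot: [0.974, -0.051, 0.221, 0.031]
ft_force: [-27.0, 7.7, 30.1]
grip_width: 0.0227
grasp_force: 63.4
```

{"method": "step_arm", "body": {"targets": "-1 -0.007 0.0015 0 0 0 0;-0.3 -0.007 0.0015 0 0 0 0;0.2 -0.007 0.0015 0 0 0 0;0.2 -0.007 0.0015 0 0 0 0;0.2 -0.03 0.005 0.05 0 0 0;0.2 -0.06 0.01 0.12 0 0 0;0.2 -0.13 0.02 0.18 0 0 0;0.2 -0.2 0.03 0.22 0 0 0;0.2 -0.26 0.03 0.24 0 0 0;0.2 -0.26 0.03 0.24 0 0 0"}}

```text
clock: 19.65
eef_pos: [0.4278, -0.0876, 0.1443]
tool_rot: [0.973, -0.052, 0.225, 0.032]
ft_force: [0.2, 0.1, -0.8]
grip_width: 0.0509
grasp_force: 0.0
```

```bash
python3 - <<'E'
from h import *
print(bot.get_obs()['eef_pos'],bot.get_obs()['ft_force'])
i=bot.camera_info("wrist");a=cv2.cvtColor(bot.camera("wrist"),cv2.COLOR_RGB2BGR);cv2.imwrite("pics/w7.png",a)
Db=np.array([.5445,-.100,.034]);u,v=map(int,proj("wrist",Db,i));print("ball exp",u,v)
x0,y0=max(u-30,0),max(v-30,0);m=(a[y0:v+30,x0:u+30].max(2)<85).astype(np.uint8);n,l,st,ce=cv2.connectedComponentsWithStats(m)
for k in range(1,n):
    if st[k,4]>40: print(st[k],ce[k]+[x0,y0])
s=cv2.cvtColor(bot.camera("side"),cv2.COLOR_RGB2BGR);cv2.imwrite("pics/s7.png",s);s4=cv2.imread("pics/s4.png");d=cv2.absdiff(s,s4).max(2)>40
print("side lid/chest diff",d[170:255,200:305].mean(),"rest table",d[170:,:].mean())
t=cv2.cvtColor(bot.camera("top"),cv2.COLOR_RGB2BGR);t0=cv2.imread("pics/top0.png");d=cv2.absdiff(t,t0).max(2)>45
for y in range(90,310,10): print(''.join('#' if d[y:y+10,x:x+6].mean()>.3 else '.' for x in range(120,512,6)))
E
```

```text
[ 0.4278418  -0.08761951  0.14427999] [ 0.17357718  0.08085906 -0.83646885]
ball exp 251 124
[  1   0  59  42 712] [251.30196629 111.46769663]
side lid/chest diff 0.007170868347338936 rest table 0.0005841121495327102
..................................................................
..................................................................
..................................................................
..................................................................
..................................................................
.......................#..........................................
..............................##..#...............................
..........................##......#...............................
....................#..##.#.......................................
....................#.###...#.....................................
......................###.........................................
..................................................................
.....................#.........#..................................
..................................................................
...........####...................................................
.........#.#......................................................
..................................................................
...................####...#.......................................
..................###########.....................................
..................#.#########.....................................
...................#######........................................
...................####.##........................................
```

```bash
python3 -c "
from workcell import bot
print(bot.job_done())"
```

```text
the job is handed in; nothing more can be done
None
```

I handed the job in at about 20 s: the lid stands open on its stay, the pliers lie flat on the cork mat, the drawer is pushed fully home, and the final camera check shows nothing else on the table moved.

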